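# Dump the media from the burnishing bowl

## Task

Empty the burnishing machine: take the stirring rod by its handle from the tool rack, feel with its tip down through the slot in the latch hood for the hidden spring tongue and press it until the dump gate in the bowl's floor drops open. Then stir the ceramic media round the trough with the rod until every piece has gone down the open port into the catch pan, and hang the rod back in its own hole in the rack. Do not force the rod against the machine.

Things in the scene. Friction and masses are not known exactly. Their poses are not given: they have to be found in the camera images.
- burnisher: grey burnishing machine, fixed. Origin on the bench under the axis of its round bowl, z up; its own -x side is the front, with the latch hood. The bowl is a flat-floored ring trough 24 mm wide: floor 110 mm above the origin, centre hub 38 mm in radius, 41 mm high; outer wall 62 mm in inner radius (68 outside), rim 144 mm above the origin. Trough mid-line radius 50 mm. Square deck 138 mm below.
- gate_port (a point): centre of the dump port in the trough floor, at floor level, in front of the hub (50 mm along the machine's -x). The port is 26 mm long (x) by 44 mm wide (y) and takes the whole width of the trough; its steel gate closes it flush and drops away below when the latch is tripped
- media_gate (a joint): angle of the dump gate: 0 shut, 1.5 hanging fully open. It falls open by itself and stays open once the latch lets go. To trip the latch, its spring tongue must be pressed 7 mm down (its stop is at 9.5 mm); it yields at about 5 N and resists with about 9 N at the trip
- slot_mouth (a point): middle of the access slot in the hood's flat top (upper face, 125 mm above the bench): 20 mm wide (machine x), 50 mm long (machine y). Hidden 43 mm below the mouth is the top of the latch's spring tongue, 14 mm wide along the slot, its middle anywhere within 15 mm of the slot's middle (clamped where the fitter put it; found only by feel). Beside it nothing until the rigid hood bottom, 52 mm down
- pan_floor (a point): centre of the floor of the round aluminium catch pan under the port and hood, 11 mm above the bench; inner radius 51 mm at its rim, 37 mm deep; fixed
- stir_rod: steel stirring rod with a black rubber handle, 0.11 kg, hanging upright in the middle hole of the tool rack. Origin at the shoulder under its collar, z up along the handle. Shaft below: 14 mm thick, 85 mm long, the last 6 mm tapering to a blunt 9 mm tip. Above: collar 27 mm across and 8 mm high, then the flat-sided handle, 20 mm thick (rod x) and 26 mm wide (rod y), its end 64 mm above the shoulder
- rod_grip (a point): middle of the rod's handle, 36 mm above the shoulder: the place to grip, across the flats (along its x axis); z along the rod toward the handle's end. A long pile-up of media swings the rod in the fingers unless it is gripped hard
- rod_tip (a point): lower end of the rod, 85 mm below the shoulder
- rack_hole (a point): middle of the rod's hole in the fixed wooden tool rack, at the upper face of its top board, 110 mm above the bench; the rod's shoulder rests on it. Hole 20 mm across, free space below for the shaft. The rack is 52 x 144 mm; an awl and an edge beveller, handles 23 mm thick rising up to 85 mm above the board, hang 48 mm to either side along its y axis
- chip_0: one of nine like chunks of smooth, slippery white ceramic burnishing media lying in the bowl: a short cylinder 20 mm across and 18 mm long, 18 g, standing or lying; origin at its centre
- chip_1: one of nine like chunks of smooth, slippery white ceramic burnishing media lying in the bowl: a short cylinder 20 mm across and 18 mm long, 18 g, standing or lying; origin at its centre
- chip_2: one of nine like chunks of smooth, slippery white ceramic burnishing media lying in the bowl: a short cylinder 20 mm across and 18 mm long, 18 g, standing or lying; origin at its centre
- chip_3: one of nine like chunks of smooth, slippery white ceramic burnishing media lying in the bowl: a short cylinder 20 mm across and 18 mm long, 18 g, standing or lying; origin at its centre
- chip_4: one of nine like chunks of smooth, slippery white ceramic burnishing media lying in the bowl: a short cylinder 20 mm across and 18 mm long, 18 g, standing or lying; origin at its centre
- chip_5: one of nine like chunks of smooth, slippery white ceramic burnishing media lying in the bowl: a short cylinder 20 mm across and 18 mm long, 18 g, standing or lying; origin at its centre
- chip_6: one of nine like chunks of smooth, slippery white ceramic burnishing media lying in the bowl: a short cylinder 20 mm across and 18 mm long, 18 g, standing or lying; origin at its centre
- chip_7: one of nine like chunks of smooth, slippery white ceramic burnishing media lying in the bowl: a short cylinder 20 mm across and 18 mm long, 18 g, standing or lying; origin at its centre
- chip_8: one of nine like chunks of smooth, slippery white ceramic burnishing media lying in the bowl: a short cylinder 20 mm across and 18 mm long, 18 g, standing or lying; origin at its centre

How it is judged:
On the way, in this order (a step that is already met when the one before it is completed fails the run):
1. the latch is tripped and the dump gate hangs open (value of joint media_gate above 1.2 rad), for 0.2 s.
2. all nine pieces of media have been stirred down the port into the catch pan (height (world z) of each of chip_0, chip_1, chip_2, chip_3, chip_4, chip_5, chip_6, chip_7, chip_8 below 0.08 m and horizontal distance between each of chip_0, chip_1, chip_2, chip_3, chip_4, chip_5, chip_6, chip_7, chip_8 and pan_floor below 0.053 m), for 0.2 s.
At the end, for the whole second after the job is handed in: All nine pieces lie in the catch pan (centres lower than 80 mm, within 53 mm of its middle), the gate hangs open (over 1.2 rad), and the rod hangs at rest in its rack hole: shoulder down within 6 mm, within 12 mm of the hole's middle, upright within 0.15 rad (all of step 2 and value of joint media_gate above 1.2 rad and horizontal distance between rod_grip and rack_hole below 0.012 m and angle between rod_grip's own z axis and vertical below 0.15 rad and height (world z) of rod_grip between 0.14 and 0.152 m and linear speed of stir_rod below 0.03 m/s); the robot touches nothing.
It fails at once if the rod is forced against the machine with more than 40 N (contact force between stir_rod and burnisher above 40 N).
It also fails if it takes over 64 s, if anything falls off the work surface, if the arm or the gripper's body presses on something with over 40 N, if the wrist force passes 120 N, or if a joint passes its speed limit or range.

## Robot

A 6-joint arm with a two-finger parallel gripper is mounted at the origin on the work surface; the furniture and walls round the work are solid. World frame = base frame: x ahead of the robot, y to its left, z up, the work surface at z = 0. Lengths are in m, angles in rad, forces in N, time in s.
With the tool pointing down it reaches from about 0.375 to 0.9 m from the base axis. Payload 3.1 kg.
Tool frame: the origin (TCP) lies on the centre line of the jaws, within the pads' length; the fingertips stand 19 mm ahead of it and the grasp point (between the pads) is the TCP; z points along the fingers, y is the line along which they close (so a half turn about z gives the same grasp; the last joint's range is limited). The gripper opens to 85 mm and grips with 20 to 120 N. Pads are 22 mm wide; open, the fingers measure 114 mm over their backs; the gripper's body (76 mm by 85 mm) begins 54 mm behind the grasp point. The pads swing forward as they close: fully open they stand 13 mm farther back than shut.
Start: joints at [0.926, 0.527, 1.433, -0, 1.181, -0.178], TCP at [0.281, 0.558, 0.25] pointing down, gripper open.
Joint ranges: [-3.08, 3.08], [-0.75, 2.2], [0.22, 2.44], [-1.43, 4.57], [0, 2.65], [-2.85, 2.85]. Speed limits (rad/s): [2.79, 2.79, 3.14, 3.14, 3.14, 3.14].

## Interface

Orientations are given as a unit quaternion [x, y, z, w].
In Python, from station import manip gives the robot as it stands.
- The arm moves only by the tool servo_tool, never from a script. Its argument "rows" is a list that holds one entry, the list of rows, each a list of 7 numbers: the turn, a rotation vector about the tool's x, y, z in degrees, then the shift along the tool's x, y, z in m, then the gripper command: -1 is shut, 1 is fully open, values between are in proportion. In form: [[[wx, wy, wz, tx, ty, tz, jaw], ...]]. A call has 1 to 8 rows; each row shifts and turns the commanded pose from where the row before left it, along the tool's axes as they then stand; what a row does not reach is not made up. A row lasts 1/12 s, in which the tool goes at most 41.7 mm and 7.16 degrees, less where a joint would pass 70% of its speed; a pose out of reach is approached as far as the arm can. A call is refused whole if a number of a shift passes 0.0417 or a number of a turn 7.16, either way. A call with a gripper value outside its range is refused whole. The fingers move at their own pace and stop on an object; "squeeze" is the grip in N (left out, the last holds). Time passes only in rows, so rows that do not move let the fingers close. It gives the time, the measured TCP pose, the force, the opening and the grip force at its end, in the units of the state.
- manip.sense(): the state, without advancing time (a new reading comes with each control period).
- manip.snapshot(name): name is "scene" or "top" or "wrist"; returns the picture (384x512x3 uint8, blue, green, red); there is no depth.
- manip.camera_info(name): a dict with "K" (3x3 intrinsics, pixels), "camera_from_world" (4x4, takes a point from world to camera coordinates). Camera axes: x right, y down, z forward; pixel columns grow to the right and rows downward; lengths in m; the calibration is good to about 2 mm. The wrist camera is an equidistant fisheye: a pixel r from the principal point sees the ray r / f radians off the axis. A picture is of the moment at which its call begins: read the wrist's pose just before it. camera_info takes no time and is no camera call; for the wrist camera it gives the pose at the moment of the call.
- manip.sign_off(): hands the job in; it is judged then, once.
The state is a dict: "t": time; "q": joint angles; "qd": joint speeds; "tau": joint torques, N m; "tcp_pos": TCP position; "tool_rot": TCP orientation; "force": force on the tool from outside, world axes, zero at the start; "ft_torque": the same for the moment, N m; "finger_gap": opening from 0.0 (shut) to 1.0 (fully open); "gripper_force": force on a finger pad.
Only numpy, scipy, OpenCV 4.12 (cv2) and the standard library are available. Lean on these libraries where they do the work, as an engineer would, in place of code of your own. Each camera call takes 0.05 s, during which the arm holds its last target. There are 200 camera calls.

## Working session

There is one attempt and no reset: what is moved stays moved. The work goes in short steps, Python scripts to look and compute and a tool call to move; the robot and the scene stay as the last step left them, time stands still between calls to the robot, and variables do not carry over. Pictures are saved under pics/ and viewed, at most 10 in all, crops included, and the job is handed in when it is done.

Besides the shell and the picture viewer there is one more tool, called after "Request:" as a command line: name --argument value ..., lists and objects as JSON in quotes. servo_tool: Moves the arm, as the interface text tells. Its arguments: {"type":"object","properties":{"rows":{"type":"array","items":{"type":"array","items":{"type":"array","items":{"type":"number"}}}},"squeeze":{"type":"number"}},"required":["rows"]}

```bash
mkdir -p pics; ls
python3 - <<'E'
from station import manip
import cv2,numpy as np
a=manip.snapshot("scene");b=manip.snapshot("top")
cv2.imwrite("pics/s.png",a);cv2.imwrite("pics/t.png",b)
for n in("scene","top"):
    c=manip.camera_info(n);print(n,np.round(c["K"],2).tolist(),np.round(c["camera_from_world"],4).tolist())
s=manip.sense();print(s)
E
```

```text
pics
scene [[379.54, 0.0, 252.63], [0.0, 379.54, 184.92], [0.0, 0.0, 1.0]] [[0.6456, -0.7635, 0.0137, -0.2394], [-0.3867, -0.3424, -0.8563, 0.3624], [0.6585, 0.5475, -0.5163, 0.4488], [0.0, 0.0, 0.0, 1.0]]
top [[436.84, 0.0, 249.08], [0.0, 436.84, 184.21], [0.0, 0.0, 1.0]] [[0.0481, -0.9988, -0.0011, 0.1325], [-0.9747, -0.0467, -0.2186, 0.5848], [0.2183, 0.0116, -0.9758, 0.8571], [0.0, 0.0, 0.0, 1.0]]
{'t': 0.1, 'q': array([ 9.26516436e-01,  5.28387521e-01,  1.43373581e+00,  8.38758235e-07,
        1.18144844e+00, -1.78498712e-01]), 'qd': array([-0.00120549, -0.00218025, -0.00448842,  0.00072776,  0.00073526,
       -0.00057397]), 'tau': array([ 6.58480008e-05, -4.43303239e+01, -1.78587306e+01, -2.30951582e-04,
        3.78781042e-03, -1.67813539e-05]), 'tcp_pos': array([0.28030743, 0.557946  , 0.24943486]), 'tool_rot': array([ 2.30791079e-01,  9.73002826e-01, -9.06839224e-04, -3.96062536e-04]), 'force': array([-0.28209962,  0.17596932,  0.46724807]), 'ft_torque': array([0.03949747, 0.02158451, 0.0438396 ]), 'gripper_force': 0.0, 'finger_gap': 1.0049264485724725}
```

View pics/s.png

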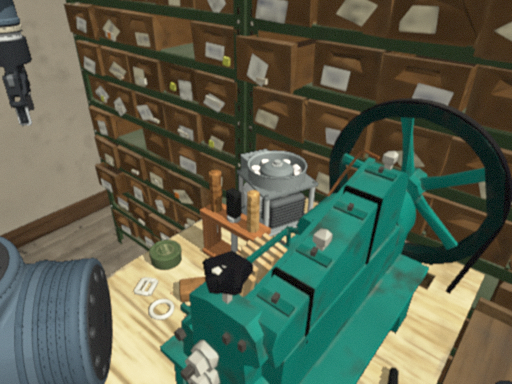

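View pics/t.png

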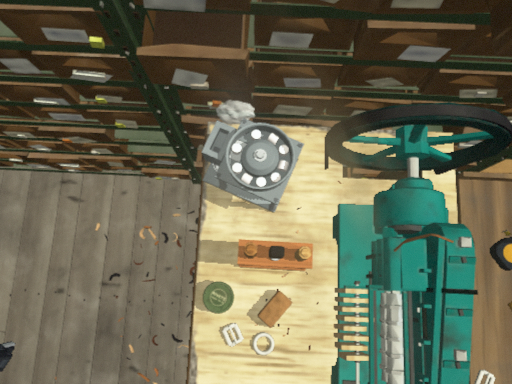

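The scene camera shows the rack at about (235,210) and the burnisher at (275,180). The top view shows the bowl at about (260,160), the hood on its left at about (215,170), and the rod in the rack at (276,253). Next I'll zoom in.

```bash
cat > h.py <<'E'
from station import manip
import cv2,numpy as np
def ray(name,u,v):
    c=manip.camera_info(name);K=c["K"];T=np.array(c["camera_from_world"]);R=T[:3,:3]
    return -R.T@T[:3,3], R.T@np.linalg.solve(K,[u,v,1.])
def onz(u,v,z,name="top"):
    o,d=ray(name,u,v);return o+d*(z-o[2])/d[2]
def proj(p,name="top"):
    c=manip.camera_info(name);T=np.array(c["camera_from_world"]);q=T[:3,:3]@p+T[:3,3];q=np.array(c["K"])@q;return q[:2]/q[2]
E
python3 - <<'E'
from h import *
b=cv2.imread("pics/t.png")
c=cv2.resize(b[105:280,195:325],None,fx=4.5,fy=4.5,interpolation=cv2.INTER_CUBIC)[:790]
c=cv2.resize(b[108:215,195:310],None,fx=5,fy=5,interpolation=cv2.INTER_CUBIC)
d=cv2.resize(b[235:275,230:320],None,fx=5,fy=5,interpolation=cv2.INTER_CUBIC)
cv2.imwrite("pics/c.png",c);
hsv=cv2.cvtColor(b,cv2.COLOR_BGR2HSV)
m=cv2.inRange(hsv,(0,0,200),(180,60,255));m[:, :190]=0;m[:110]=0;m[205:]=0;m[:,305:]=0
n,l,s,ce=cv2.connectedComponentsWithStats(m)
for i in range(1,n):
    if s[i,4]>8:print("white",s[i],ce[i].round(1),onz(*ce[i],.128).round(4))
m=cv2.inRange(hsv,(0,100,100),(14,255,255));m[:230]=0;m[280:]=0;m[:,:225]=0;m[:,320:]=0
ctr=max(cv2.findContours(m,0,1)[0],key=cv2.contourArea);r=cv2.minAreaRect(ctr);print(r,[onz(*p,.11).round(4).tolist() for p in cv2.boxPoints(r)])
m=cv2.inRange(hsv,(0,0,0),(180,255,60));m[:235]=0;m[270:]=0;m[:,:260]=0;m[:,295:]=0
ctr=max(cv2.findContours(m,0,1)[0],key=cv2.contourArea);r=cv2.minAreaRect(ctr);print("blk",r,cv2.boundingRect(ctr),onz(*r[0],.174))
cv2.imwrite("pics/d.png",d)
E
```

```text
white [231 110   7   7  19] [233.9 112.9] [0.7108 0.1976 0.128 ]
white [242 110  12   5  47] [247.6 111.9] [0.7143 0.1701 0.128 ]
white [251 130  10   9  72] [255.8 133.9] [0.6679 0.1512 0.128 ]
white [269 133  10  10  59] [273.1 137.6] [0.6617 0.1161 0.128 ]
white [232 141  11  12  86] [236.8 146.4] [0.6398 0.188  0.128 ]
white [279 145   9   9  62] [283. 149.] [0.6388 0.0954 0.128 ]
white [255 149  12  12  87] [261.  154.4] [0.6255 0.139  0.128 ]
white [279 160   8   9  45] [282.3 164.3] [0.6071 0.0959 0.128 ]
white [232 163  10   9  75] [236.7 167.1] [0.597  0.1857 0.128 ]
white [242 173  11  11  72] [246.6 177.8] [0.5763 0.1653 0.128 ]
white [271 172   9  10  65] [274.9 176.5] [0.5815 0.1096 0.128 ]
white [256 177  10  10  79] [260.7 181.3] [0.5704 0.1372 0.128 ]
white [298 177   7   3  13] [301.3 177.7] [0.5816 0.0576 0.128 ]
((274.86553955078125, 254.78622436523438), (73.57869720458984, 26.953407287597656), 3.3664603233337402) [[0.4053, 0.1747, 0.11], [0.457, 0.1744, 0.11], [0.4555, 0.0312, 0.11], [0.404, 0.0334, 0.11]]
blk ((273.35772705078125, 255.11155700683594), (12.805045127868652, 5.525465488433838), 37.87498474121094) (269, 249, 12, 9) [0.42553146 0.1095114  0.174     ]
```

View pics/c.png

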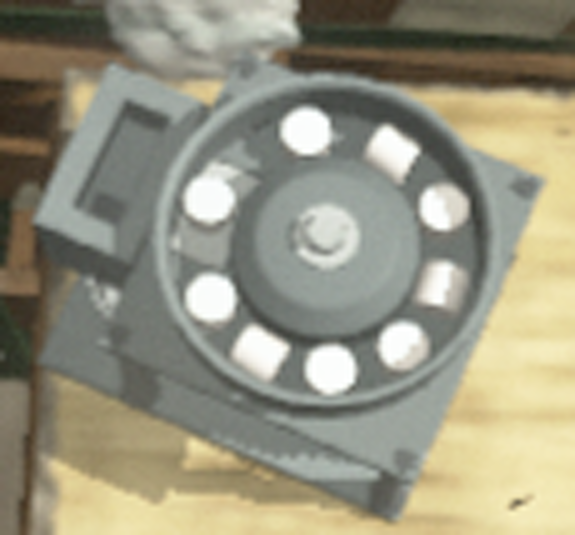

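View pics/d.png

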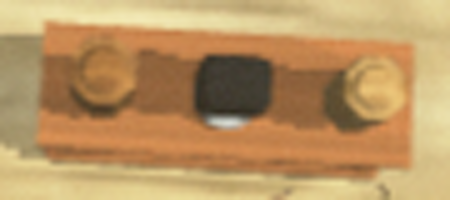

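The bowl crop shows the nine chips in the ring and the slot centred near (122,169). The rim centre is near (326,243). One chip sits on the gate. The rack crop shows the black handle top at about (233,82), with its flats facing world ±x.

Run:
```python
from h import *
from scipy.optimize import least_squares
C=lambda u,v,z:onz(195+u/5-.4,108+v/5-.4,z)
print("rod top",onz(230+233/5-.4,235+82/5-.4,.174))
rim=np.array([C(u,v,.144)[:2] for u,v in[(155,235),(497,240),(326,76),(330,411),(440,130),(200,350)]])
f=lambda P,r:least_squares(lambda c:np.hypot(*(P-c[:2]).T)-(c[2] if r is None else r),[.6,.14,.06]).x
print("rim",f(rim,None))
ch=[(255.8,133.9),(273.1,137.6),(236.8,146.4),(283,149),(282.3,164.3),(236.7,167.1),(246.6,177.8),(274.9,176.5),(260.7,181.3)]
P=np.array([onz(*p,.126)[:2] for p in ch]);c=f(P,None);print("chips",c)
s=C(122,169,.125);print("slot",s)
for q in [(113,65),(38,218),(127,102),(178,125),(78,208)]:print(q,C(*q,.125).round(4))
print("deckR",C(545,180,.138),C(400,520,.0),"edge",C(405,470,.138))
c=f(rim,None)[:2];d=c-s[:2];print(np.hypot(*d),np.degrees(np.arctan2(d[1],d[0])))
```

```text
rod top [0.43306044 0.10468458 0.174     ]
rim [0.61765082 0.14159239 0.06660381]
chips [0.62041369 0.14218245 0.04957344]
slot [0.64958756 0.22447725 0.125     ]
(113, 65) [0.6937 0.2309 0.125 ]
(38, 218) [0.6274 0.2568 0.125 ]
(127, 102) [0.6781 0.2242 0.125 ]
(178, 125) [0.6693 0.203  0.125 ]
(78, 208) [0.6324 0.2411 0.125 ]
deckR [0.64880262 0.05573569 0.138     ] [0.53240102 0.1013304  0.        ] edge [0.52958383 0.10703195 0.138     ]
0.08882485689847339 -111.07239830811689
```

Request:
servo_tool --rows '[[[0,0,7.03,0,0,0,0.2],[0,0,7.03,0,0,0,0.2],[0,0,7.03,0,0,0,0.2],[0,0,7.03,0,0,0,0.2],[0,0,7.03,0,0,0,0.2],[0,0,7.03,0,0,0,0.2],[0,0,7.03,0,0,0,0.2],[0,0,7.03,0,0,0,0.2]]]'

```text
t: 0.77
tcp_pos: [0.2804, 0.5581, 0.2497]
tool_rot: [0.664, 0.747, -0.001, 0.0]
force: [-0.5, 0.5, 0.7]
finger_gap: 0.6
gripper_force: 0.0
```

Request:
servo_tool --rows '[[[0,0,7.0,0,0,0,0.2],[0,0,0,-0.038,0.012,0,0.2],[0,0,0,-0.038,0.012,0,0.2],[0,0,0,-0.038,0.012,0,0.2],[0,0,0,-0.038,0.012,0,0.2],[0,0,0,-0.038,0.012,0,0.2],[0,0,0,-0.038,0.012,0,0.2],[0,0,0,-0.038,0.012,0,0.2]]]'

```text
t: 1.43
tcp_pos: [0.3649, 0.2907, 0.2501]
tool_rot: [0.706, 0.708, -0.0, -0.0]
force: [1.0, -1.1, -0.1]
finger_gap: 0.605
gripper_force: 0.0
```

Request:
servo_tool --rows '[[[0,0,0,-0.0376,0.0132,0,0.2],[0,0,0,-0.0376,0.0132,0,0.2],[0,0,0,-0.0376,0.0132,0,0.2],[0,0,0,-0.0376,0.0132,0,0.2],[0,0,0,-0.0376,0.0142,0,0.2],[0,0,0,0,0,0,0.2],[0,0,0,0,0,0,0.2]]]'

```text
t: 2.02
tcp_pos: [0.433, 0.1026, 0.2501]
tool_rot: [0.709, 0.706, -0.0, -0.0]
force: [-0.1, -0.5, 0.5]
finger_gap: 0.601
gripper_force: 0.0
```

Run:
```python
from h import *
w=manip.snapshot("wrist");cv2.imwrite("pics/w1.png",w)
c=manip.camera_info("wrist");print(np.round(c["K"],1).tolist(),np.round(c["camera_from_world"],4).tolist());print(manip.sense()["tcp_pos"])
```

```text
[[297.3, 0.0, 256.4], [0.0, 297.3, 195.1], [0.0, 0.0, 1.0]] [[1.0, -0.002, -0.0005, -0.432], [-0.0018, -0.9505, 0.3108, 0.0595], [-0.0011, -0.3108, -0.9505, 0.4127], [0.0, 0.0, 0.0, 1.0]]
[0.43202315 0.10400697 0.2500365 ]
```

View pics/w1.png

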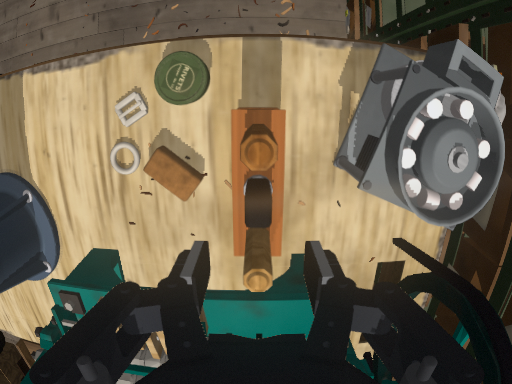

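The wrist view shows the handle centred between the open fingers at about u=258. The machine is at the upper right, with the slot near (473,70). I'll descend and grip.

Request:
servo_tool --rows '[[[0,0,0,0,-0.001,0.03,0.2],[0,0,0,0,0,0.03,0.2],[0,0,0,0,0,0.025,0.2],[0,0,0,0,0,0.014,0.2],[0,0,0,0,0,0,0.0],[0,0,0,0,0,0,-0.5],[0,0,0,0,0,0,-1],[0,0,0,0,0,0,-1]]]' --squeeze 110

```text
t: 2.73
tcp_pos: [0.4319, 0.1053, 0.1524]
tool_rot: [0.706, 0.708, 0.001, 0.001]
force: [-0.3, 0.4, -2.1]
finger_gap: 0.219
gripper_force: 107.2
```

Request:
servo_tool --rows '[[[0,0,0,0,0,0,-1],[0,0,0,0,0,0,-1],[0,0,0,0,0,0,-1],[0,0,0,0,0,0,-1],[0,0,0,0,0,0,-1]]]'

```text
t: 3.15
tcp_pos: [0.4316, 0.1047, 0.1521]
tool_rot: [0.707, 0.707, 0.001, 0.0]
force: [-1.1, 1.7, 6.7]
finger_gap: 0.216
gripper_force: 107.9
```

Request:
servo_tool --rows '[[[0,0,0,0,0,-0.02,-1],[0,0,0,0,0,-0.037,-1],[0,0,0,0,0,-0.037,-1],[0,0,0,0,0,-0.037,-1],[0,0,0,0,0,-0.037,-1],[0,0,0,0,0.0355,0,-1],[0,0,0,0,0.0355,0,-1],[0,0,0,0.009,0.0355,0,-1]]]'

```text
t: 3.82
tcp_pos: [0.5388, 0.1126, 0.3209]
tool_rot: [0.707, 0.707, 0.001, 0.002]
force: [0.0, -0.2, -1.8]
finger_gap: 0.217
gripper_force: 109.9
```

Request:
servo_tool --rows '[[[0,0,0,0.009,0.0355,0,-1],[0,0,0,0.009,0.0355,0,-1],[0,0,0,0.009,0.0355,0,-1],[0,0,0,0,0,0,-1],[0,0,0,0,0,0,-1]]]'

```text
t: 4.23
tcp_pos: [0.645, 0.1408, 0.3173]
tool_rot: [0.707, 0.708, -0.001, -0.001]
force: [-0.5, 0.4, -1.6]
finger_gap: 0.225
gripper_force: 109.2
```

Run:
```python
from h import *
c=manip.camera_info("wrist");w=manip.snapshot("wrist");cv2.imwrite("pics/w2.png",w);np.savez("w2",K=c["K"],T=c["camera_from_world"])
s=manip.sense();print(s["tcp_pos"],s["tool_rot"],s["force"])
```

```text
[0.64350054 0.14063613 0.31775329] [ 0.70666493  0.70754605 -0.00143848 -0.00109148] [-0.00811708  0.6851546  -0.7181382 ]
```

View pics/w2.png

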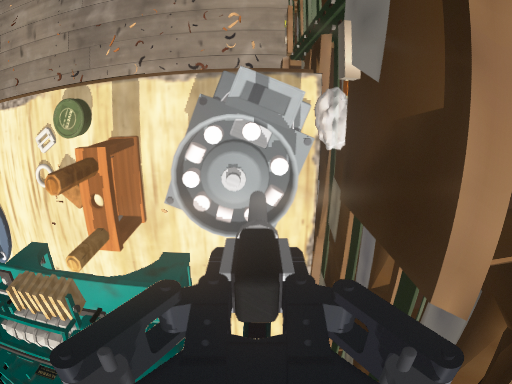

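The wrist view shows the rod held upright with its tip near (257,197), the slot near (270,93), and the hub knob at (233,179). I'll zoom in on the hood.

Run:
```python
from h import *
w=cv2.imread("pics/w2.png");cv2.imwrite("pics/w2c.png",cv2.resize(w[60:240,165:320],None,fx=4.5,fy=4.5,interpolation=cv2.INTER_CUBIC)[:600])
cv2.imwrite("pics/w2c.png",cv2.resize(w[60:210,165:320],None,fx=4,fy=4,interpolation=cv2.INTER_CUBIC))
```

```text
(no output)
```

View pics/w2c.png

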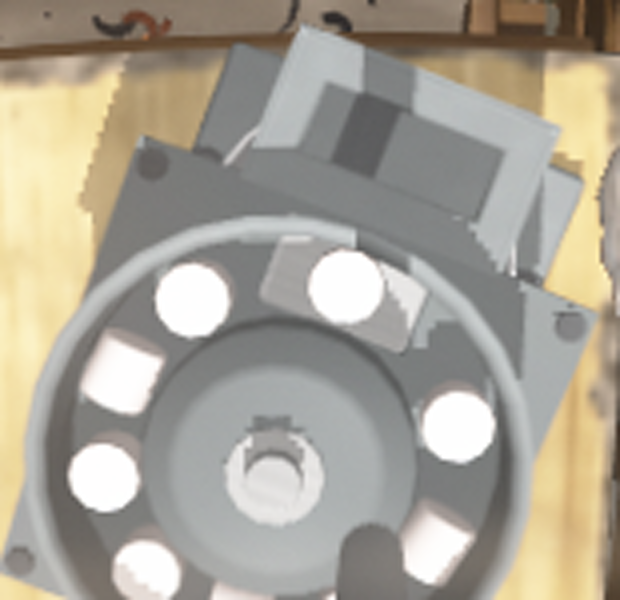

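```bash
cat >> h.py <<'E'
def wz(u,v,z,f="w2.npz"):
    d=np.load(f);K,T=d["K"],d["T"];R=T[:3,:3]
    x=np.array([u-K[0,2],v-K[1,2]]);r=np.hypot(*x);t=r/K[0,0]
    dc=np.array([*(x/r*np.sin(t)),np.cos(t)]);o=-R.T@T[:3,3];dw=R.T@dc
    return o+dw*(z-o[2])/dw[2]
E
python3 - <<'E'
from h import *
from scipy.optimize import least_squares
C=lambda u,v,z:wz(165+u/4-.4,60+v/4-.4,z)[:2]
S=np.array([C(*p,.125) for p in[(320,82),(508,150),(477,218),(300,148)]]);print("slot",S.round(4).tolist(),S.mean(0),[np.hypot(*(S[i]-S[(i+1)%4])).round(4) for i in range(4)])
H=np.array([C(*p,.125) for p in[(303,25),(560,127)]]);d=H[0]-H[1];print("hood",H.tolist(),np.hypot(*d),np.degrees(np.arctan2(d[1],d[0])))
G=np.array([C(*p,.11) for p in[(277,237),(425,300),(405,352),(262,285)]]);print("gate",G.round(4).tolist(),G.mean(0))
f=lambda P:least_squares(lambda c:np.hypot(*(P-c[:2]).T)-c[2],[.6,.14,.06]).x
print("rim",f(np.array([C(*p,.144) for p in[(290,216),(27,440),(530,470),(80,300),(490,320)]])))
print("chips",f(np.array([C(*p,.1285) for p in[(346,285),(193,298),(105,476),(458,425),(147,568)]])))
print("tip",wz(257,198,.19))
E
```

```text
slot [[0.6326, 0.243], [0.6817, 0.2254], [0.6738, 0.2071], [0.6273, 0.2255]] [0.65384343 0.22521922] [np.float64(0.0522), np.float64(0.02), np.float64(0.05), np.float64(0.0183)]
hood [[0.6281795222236989, 0.25832989795002415], [0.695434387486131, 0.2319486864640392]] 0.07224392860951123 158.58204336894323
gate [[0.6199, 0.201], [0.6609, 0.1832], [0.6555, 0.1685], [0.6156, 0.1875]] [0.63798625 0.18504529]
rim [0.62113354 0.14278262 0.06645947]
chips [0.6212336  0.1425591  0.04938815]
tip [0.64557779 0.13588255 0.19      ]
```

Run:
```python
from h import *
print(wz(257.6,190,.1908),wz(257.6,190,.1968))
g=cv2.cvtColor(cv2.imread("pics/w2.png"),6);print(g[184:200,254:262:3].T)
```

```text
[0.64609467 0.14358604 0.1908    ] [0.64607886 0.14544054 0.1968    ]
[[176 175 175 176 177 177 176 153 110 112 114 115 117 118 118 119]
 [174 174 174 173 172 172 150 112 113 115 116 118 118 120 120 121]
 [164 164 162 163 163 163 159 138 116 117 119 121 122 122 123 125]]
```

Request:
servo_tool --rows '[[[0,0,0,0.0287,0.0028,0,-1],[0,0,0,0.0287,0.0028,0,-1],[0,0,0,0.0285,0.0029,0,-1],[0,0,0,0,0,0.028,-1],[0,0,0,0,0,0.028,-1],[0,0,0,0,0,0,-1],[0,0,0,0,0,0,-1]]]'

```text
t: 4.87
tcp_pos: [0.6501, 0.2262, 0.2619]
tool_rot: [0.707, 0.708, -0.002, -0.002]
force: [-0.2, 0.2, -0.8]
finger_gap: 0.217
gripper_force: 109.6
```

Run:
```python
from h import *
c=manip.camera_info("wrist");w=manip.snapshot("wrist");np.savez("w3",K=c["K"],T=c["camera_from_world"])
s=manip.sense();print(s["tcp_pos"],s["tool_rot"],s["force"])
t=manip.snapshot("top")
cv2.imwrite("pics/w3.png",np.hstack([cv2.resize(w[100:250,190:320],None,fx=3,fy=4,interpolation=2),cv2.resize(t[100:200,190:290],None,fx=4,fy=6,interpolation=2)]))
```

```text
[0.65182862 0.22627147 0.26397753] [ 7.06801596e-01  7.07411705e-01 -3.89240775e-04 -1.77617302e-04] [-0.36289985 -0.39710788 -1.30373911]
```

View pics/w3.png

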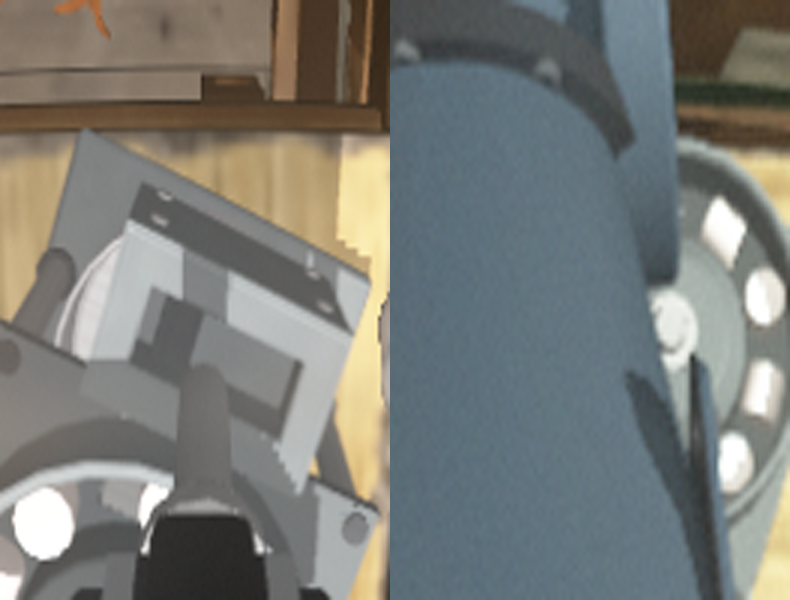

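The wrist crop shows the slot with corners at about (155,290), (300,362), (280,410) and (132,345). The rod tip is over it at about (204,366).

Run:
```python
from h import *
C=lambda u,v,z:wz(190+u/3-.4,100+v/4-.4,z,"w3.npz")[:2]
S=np.array([C(*p,.125) for p in[(155,290),(302,362),(280,412),(132,347)]]);print(S.round(4).tolist(),S.mean(0),[np.hypot(*(S[i]-S[(i+1)%4])).round(4) for i in range(4)])
print("tip",C(204,366,.137)-[0,.0045],C(204,366,.143)-[0,.007])
```

```text
[[0.6361, 0.2425], [0.6809, 0.2257], [0.6745, 0.2134], [0.6289, 0.2291]] [0.6551087  0.22769431] [np.float64(0.0479), np.float64(0.0138), np.float64(0.0482), np.float64(0.0152)]
tip [0.65087473 0.22388008] [0.65087725 0.22326382]
```

Request:
servo_tool --rows '[[[0,0,0,0.001,0.0015,0.004,-1],[0,0,0,0,0,0.004,-1],[0,0,0,0,0,0.004,-1],[0,0,0,0,0,0.004,-1],[0,0,0,0,0,0,-1]]]'

```text
t: 5.38
tcp_pos: [0.6535, 0.2275, 0.2462]
tool_rot: [0.707, 0.707, -0.001, -0.001]
force: [0.5, -0.5, -0.8]
finger_gap: 0.219
gripper_force: 109.6
```

Request:
servo_tool --rows '[[[0,0,0,0,0,0.005,-1],[0,0,0,0,0,0.005,-1],[0,0,0,0,0,0,-1]]]'

```text
t: 5.63
tcp_pos: [0.6533, 0.2276, 0.2357]
tool_rot: [0.707, 0.708, -0.001, -0.001]
force: [-0.9, -0.7, -1.0]
finger_gap: 0.22
gripper_force: 109.6
```

Request:
servo_tool --rows '[[[0,0,0,0,0,0.006,-1],[0,0,0,0,0,0.006,-1],[0,0,0,0,0,0.006,-1],[0,0,0,0,0,0.004,-1],[0,0,0,0,0,0,-1]]]'

```text
t: 6.05
tcp_pos: [0.6533, 0.2276, 0.2136]
tool_rot: [0.707, 0.708, -0.001, -0.001]
force: [0.4, -0.6, -1.5]
finger_gap: 0.226
gripper_force: 109.6
```

Request:
servo_tool --rows '[[[0,0,0,0,0,0.0025,-1],[0,0,0,0,0,0.0025,-1],[0,0,0,0,0,0,-1],[0,0,0,0,0,0,-1]]]'

```text
t: 6.38
tcp_pos: [0.6541, 0.2278, 0.2103]
tool_rot: [0.707, 0.708, 0.0, 0.0]
force: [0.4, 0.2, -0.7]
finger_gap: 0.216
gripper_force: 109.6
```

Request:
servo_tool --rows '[[[0,0,0,0,0,0.0015,-1],[0,0,0,0,0,0.0015,-1],[0,0,0,0,0,0,-1]]]'

```text
t: 6.63
tcp_pos: [0.6539, 0.2277, 0.2071]
tool_rot: [0.707, 0.708, -0.0, -0.0]
force: [0.2, 1.9, -0.4]
finger_gap: 0.218
gripper_force: 109.6
```

Request:
servo_tool --rows '[[[0,0,0,0,0,0.001,-1],[0,0,0,0,0,0.001,-1],[0,0,0,0,0,0,-1]]]'

```text
t: 6.88
tcp_pos: [0.6539, 0.2278, 0.2051]
tool_rot: [0.707, 0.708, -0.0, -0.0]
force: [-0.4, -0.1, -1.8]
finger_gap: 0.221
gripper_force: 109.6
```

Request:
servo_tool --rows '[[[0,0,0,0,0,0.001,-1],[0,0,0,0,0,0.001,-1],[0,0,0,0,0,0,-1]]]'

```text
t: 7.13
tcp_pos: [0.6541, 0.2278, 0.2032]
tool_rot: [0.707, 0.708, 0.0, 0.0]
force: [0.2, -0.3, -0.6]
finger_gap: 0.221
gripper_force: 109.6
```

Request:
servo_tool --rows '[[[0,0,0,0,0,-0.007,-1],[0,0,0,0,0,-0.006,-1],[0,0,0,-0.002,0.0051,0,-1],[0,0,0,-0.002,0.0051,0,-1],[0,0,0,0,0,0,-1]]]'

```text
t: 7.55
tcp_pos: [0.6658, 0.2232, 0.2168]
tool_rot: [0.707, 0.707, 0.001, 0.001]
force: [0.3, 0.6, -0.8]
finger_gap: 0.223
gripper_force: 109.6
```

Request:
servo_tool --rows '[[[0,0,0,0,0,0.0025,-1],[0,0,0,0,0,0.0025,-1],[0,0,0,0,0,0.0025,-1],[0,0,0,0,0,0,-1]]]'

```text
t: 7.88
tcp_pos: [0.6635, 0.2237, 0.2075]
tool_rot: [0.707, 0.708, -0.001, -0.001]
force: [0.1, -0.2, -1.4]
finger_gap: 0.22
gripper_force: 109.6
```

Request:
servo_tool --rows '[[[0,0,0,0,0,0.0015,-1],[0,0,0,0,0,0.0015,-1],[0,0,0,0,0,0,-1]]]'

```text
t: 8.13
tcp_pos: [0.664, 0.2238, 0.2054]
tool_rot: [0.707, 0.708, -0.0, -0.0]
force: [-0.6, -0.2, -1.4]
finger_gap: 0.22
gripper_force: 109.6
```

Request:
servo_tool --rows '[[[0,0,0,0,0,-0.007,-1],[0,0,0,0,0,-0.005,-1],[0,0,0,0.0025,-0.0065,0,-1],[0,0,0,0.0025,-0.0065,0,-1],[0,0,0,0.0025,-0.0065,0,-1],[0,0,0,0,0,0,-1]]]'

```text
t: 8.63
tcp_pos: [0.6424, 0.2321, 0.2177]
tool_rot: [0.706, 0.708, -0.001, -0.001]
force: [-0.9, 0.5, -1.1]
finger_gap: 0.22
gripper_force: 109.6
```

Request:
servo_tool --rows '[[[0,0,0,0,0,0.0025,-1],[0,0,0,0,0,0.0025,-1],[0,0,0,0,0,0.0025,-1],[0,0,0,0,0,0,-1]]]'

```text
t: 8.97
tcp_pos: [0.6446, 0.231, 0.2093]
tool_rot: [0.707, 0.707, -0.001, -0.0]
force: [0.8, 0.9, -1.4]
finger_gap: 0.216
gripper_force: 109.6
```

Request:
servo_tool --rows '[[[0,0,0,0,0,0.0015,-1],[0,0,0,0,0,0.0015,-1],[0,0,0,0,0,0,-1]]]'

```text
t: 9.22
tcp_pos: [0.6449, 0.2312, 0.2083]
tool_rot: [0.707, 0.707, 0.0, 0.0]
force: [-2.3, 0.2, 3.2]
finger_gap: 0.221
gripper_force: 110.5
```

Request:
servo_tool --rows '[[[0,0,0,0,0,0.0015,-1],[0,0,0,0,0,0.0015,-1],[0,0,0,0,0,0,-1]]]'

```text
t: 9.47
tcp_pos: [0.645, 0.2315, 0.2058]
tool_rot: [0.707, 0.707, 0.001, 0.0]
force: [-1.4, 0.6, 6.4]
finger_gap: 0.218
gripper_force: 110.7
```

Request:
servo_tool --rows '[[[0,0,0,0,0,0.0015,-1],[0,0,0,0,0,0.001,-1],[0,0,0,0,0,0,-1]]]'

```text
t: 9.72
tcp_pos: [0.6451, 0.2316, 0.2037]
tool_rot: [0.707, 0.708, 0.001, 0.0]
force: [-2.5, 0.3, 7.5]
finger_gap: 0.22
gripper_force: 110.8
```

Request:
servo_tool --rows '[[[0,0,0,0,0,0.001,-1],[0,0,0,0,0,0.001,-1],[0,0,0,0,0,0,-1]]]'

```text
t: 9.97
tcp_pos: [0.6452, 0.2316, 0.2018]
tool_rot: [0.707, 0.708, 0.001, 0.0]
force: [-1.8, 0.0, 8.3]
finger_gap: 0.219
gripper_force: 110.7
```

Request:
servo_tool --rows '[[[0,0,0,0,0,0.001,-1],[0,0,0,0,0,0,-1],[0,0,0,0,0,0,-1]]]'

```text
t: 10.22
tcp_pos: [0.6452, 0.2316, 0.2012]
tool_rot: [0.707, 0.708, 0.001, 0.0]
force: [-3.6, 0.7, 9.6]
finger_gap: 0.217
gripper_force: 110.9
```

Run:
```python
from h import *
a=manip.snapshot("scene");c=a[140:210,230:330];cv2.imwrite("pics/s2.png",c)
s=manip.sense();print(s["tcp_pos"],s["force"])
c=manip.camera_info("wrist");w=manip.snapshot("wrist");cv2.imwrite("pics/w4.png",w)
```

```text
[0.64518178 0.23163345 0.20116953] [-2.47647818  0.89830603  9.0695044 ]
```

Request:
servo_tool --rows '[[[0,0,0,0,0,0.0007,-1],[0,0,0,0,0,0.0007,-1],[0,0,0,0,0,0,-1],[0,0,0,0,0,0,-1]]]'

```text
t: 10.65
tcp_pos: [0.6452, 0.2316, 0.1999]
tool_rot: [0.707, 0.708, 0.001, 0.0]
force: [-2.4, 0.6, 10.0]
finger_gap: 0.219
gripper_force: 110.9
```

Request:
servo_tool --rows '[[[0,0,0,0,0,-0.02,-1],[0,0,0,0,0,-0.025,-1],[0,0,0,0,0,-0.035,-1],[0,0,0,0,0,-0.03,-1],[0,0,0,0,0,0,-1]]]'

```text
t: 11.07
tcp_pos: [0.6487, 0.232, 0.3153]
tool_rot: [0.707, 0.708, 0.006, 0.004]
force: [1.0, 0.1, 0.4]
finger_gap: 0.224
gripper_force: 109.8
```

Run:
```python
from h import *
c=manip.camera_info("wrist");w=manip.snapshot("wrist");np.savez("w5",K=c["K"],T=c["camera_from_world"])
s=manip.sense();print(s["tcp_pos"],s["tool_rot"],s["force"])
cv2.imwrite("pics/w5.png",np.hstack([cv2.resize(w[60:260,150:350],None,fx=2.5,fy=3)]))
```

```text
[0.64724984 0.2316789  0.31201561] [0.70666258 0.70753261 0.00415755 0.00288294] [-0.02459846  0.0058289  -1.46550863]
```

View pics/w5.png

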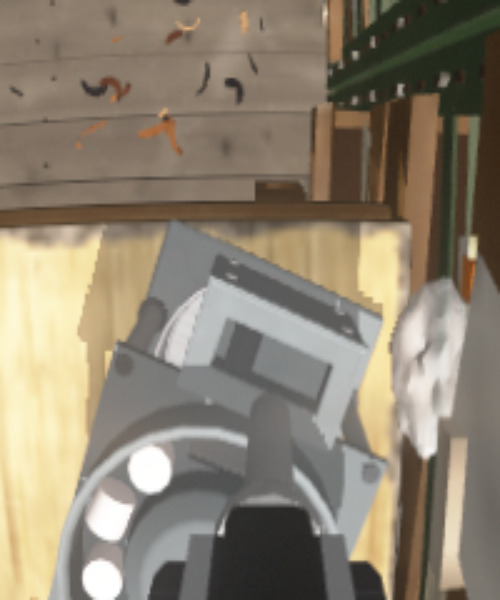

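The gate strip and the chip on it are gone, leaving a dark opening at about (210,460), so the latch tripped. I'll work out the circle rows next.

Run:
```python
import numpy as np
a=np.radians(68.7+np.arange(0,361,5));P=np.c_[.1445+.05*np.sin(a),.6195+.05*np.cos(a)]*1e4
P=np.round(P)
D=np.diff(P,axis=0)/1e4
print(P[0])
for k in range(9):print(k*40,[[round(x,4),round(y,4)] for x,y in D[8*k:8*k+8]])
```

```text
[1911. 6377.]
0 [[np.float64(0.0014), np.float64(-0.0042)], [np.float64(0.001), np.float64(-0.0042)], [np.float64(0.0007), np.float64(-0.0043)], [np.float64(0.0003), np.float64(-0.0044)], [np.float64(-0.0001), np.float64(-0.0043)], [np.float64(-0.0005), np.float64(-0.0044)], [np.float64(-0.0008), np.float64(-0.0042)], [np.float64(-0.0012), np.float64(-0.0042)]]
40 [[np.float64(-0.0016), np.float64(-0.0041)], [np.float64(-0.0019), np.float64(-0.0039)], [np.float64(-0.0023), np.float64(-0.0037)], [np.float64(-0.0026), np.float64(-0.0036)], [np.float64(-0.0029), np.float64(-0.0032)], [np.float64(-0.0031), np.float64(-0.0031)], [np.float64(-0.0034), np.float64(-0.0027)], [np.float64(-0.0036), np.float64(-0.0024)]]
80 [[np.float64(-0.0038), np.float64(-0.0021)], [np.float64(-0.004), np.float64(-0.0018)], [np.float64(-0.0042), np.float64(-0.0014)], [np.float64(-0.0042), np.float64(-0.001)], [np.float64(-0.0043), np.float64(-0.0007)], [np.float64(-0.0044), np.float64(-0.0003)], [np.float64(-0.0043), np.float64(0.0001)], [np.float64(-0.0044), np.float64(0.0005)]]
120 [[np.float64(-0.0042), n
[... 1342 characters left out ...]
01)]]
280 [[np.float64(0.0043), np.float64(0.0007)], [np.float64(0.0044), np.float64(0.0003)], [np.float64(0.0043), np.float64(-0.0001)], [np.float64(0.0044), np.float64(-0.0005)], [np.float64(0.0042), np.float64(-0.0008)], [np.float64(0.0042), np.float64(-0.0012)], [np.float64(0.0041), np.float64(-0.0016)], [np.float64(0.0039), np.float64(-0.0019)]]
320 [[np.float64(0.0037), np.float64(-0.0023)], [np.float64(0.0036), np.float64(-0.0026)], [np.float64(0.0032), np.float64(-0.0029)], [np.float64(0.0031), np.float64(-0.0031)], [np.float64(0.0027), np.float64(-0.0034)], [np.float64(0.0024), np.float64(-0.0036)], [np.float64(0.0021), np.float64(-0.0038)], [np.float64(0.0018), np.float64(-0.004)]]
```

Request:
servo_tool --rows '[[[0,0,0,-0.0203,-0.005,0,-1],[0,0,0,-0.0203,-0.005,0,-1],[0,0,0,0,0,0,-1],[0,0,0,0,0,0,-1]]]'

```text
t: 11.45
tcp_pos: [0.6342, 0.1897, 0.3058]
tool_rot: [0.707, 0.707, -0.001, -0.001]
force: [-0.3, -0.0, -1.2]
finger_gap: 0.217
gripper_force: 109.7
```

Request:
servo_tool --rows '[[[0,0,0,0.0014,0.0033,0.028,-1],[0,0,0,0,0,0.028,-1],[0,0,0,0,0,0.006,-1],[0,0,0,0,0,0,-1],[0,0,0,0,0,0,-1]]]' --squeeze 118

```text
t: 11.87
tcp_pos: [0.6383, 0.1926, 0.2451]
tool_rot: [0.706, 0.708, -0.0, -0.0]
force: [0.5, 0.7, -0.4]
finger_gap: 0.216
gripper_force: 115.1
```

Request:
servo_tool --rows '[[[0,0,0,0.0004,-0.0045,0.002,-1],[0,0,0,0.001,-0.0042,0.001,-1],[0,0,0,0.0007,-0.0043,0,-1],[0,0,0,0.0003,-0.0044,0,-1],[0,0,0,-0.0001,-0.0043,0,-1],[0,0,0,-0.0005,-0.0044,0,-1],[0,0,0,-0.0008,-0.0042,0,-1],[0,0,0,-0.0012,-0.0042,0,-1]]]'

```text
t: 12.53
tcp_pos: [0.6032, 0.1918, 0.2426]
tool_rot: [0.707, 0.708, 0.0, 0.0]
force: [-0.2, 0.1, -1.3]
finger_gap: 0.218
gripper_force: 115.1
```

Request:
servo_tool --rows '[[[0,0,0,-0.0016,-0.0041,0,-1],[0,0,0,-0.0019,-0.0039,0,-1],[0,0,0,-0.0023,-0.0037,0,-1],[0,0,0,-0.0026,-0.0036,0,-1],[0,0,0,-0.0029,-0.0032,0,-1],[0,0,0,-0.0031,-0.0031,0,-1],[0,0,0,-0.0034,-0.0027,0,-1],[0,0,0,-0.0036,-0.0024,0,-1]]]'

```text
t: 13.2
tcp_pos: [0.5767, 0.1701, 0.2425]
tool_rot: [0.707, 0.708, 0.0, -0.0]
force: [0.3, 1.0, -1.3]
finger_gap: 0.216
gripper_force: 115.0
```

Request:
servo_tool --rows '[[[0,0,0,-0.0038,-0.0021,0,-1],[0,0,0,-0.004,-0.0018,0,-1],[0,0,0,-0.0042,-0.0014,0,-1],[0,0,0,-0.0042,-0.001,0,-1],[0,0,0,-0.0043,-0.0007,0,-1],[0,0,0,-0.0044,-0.0003,0,-1],[0,0,0,-0.0043,0.0001,0,-1],[0,0,0,-0.0044,0.0005,0,-1]]]'

```text
t: 13.87
tcp_pos: [0.5704, 0.1369, 0.2424]
tool_rot: [0.707, 0.707, 0.001, -0.0]
force: [1.5, 4.8, -1.0]
finger_gap: 0.219
gripper_force: 115.3
```

Request:
servo_tool --rows '[[[0,0,0,-0.0042,0.0008,0,-1],[0,0,0,-0.0042,0.0012,0,-1],[0,0,0,-0.0041,0.0016,0,-1],[0,0,0,-0.0039,0.0019,0,-1],[0,0,0,0,0,0,-1]]]'

```text
t: 14.28
tcp_pos: [0.576, 0.1191, 0.2422]
tool_rot: [0.707, 0.707, -0.001, 0.0]
force: [-1.4, 0.1, -0.5]
finger_gap: 0.217
gripper_force: 115.3
```

Request:
servo_tool --rows '[[[0,0,0,-0.0037,0.0023,0,-1],[0,0,0,-0.0036,0.0026,0,-1],[0,0,0,-0.0032,0.0029,0,-1],[0,0,0,-0.0031,0.0031,0,-1]]]'

```text
t: 14.62
tcp_pos: [0.5866, 0.1072, 0.2423]
tool_rot: [0.707, 0.708, 0.0, -0.001]
force: [-0.6, 1.7, -1.5]
finger_gap: 0.217
gripper_force: 115.3
```

Request:
servo_tool --rows '[[[0,0,0,-0.0027,0.0034,0,-1],[0,0,0,-0.0024,0.0036,0,-1],[0,0,0,-0.0021,0.0038,0,-1],[0,0,0,-0.0018,0.004,0,-1]]]'

```text
t: 14.95
tcp_pos: [0.6015, 0.0975, 0.2422]
tool_rot: [0.707, 0.707, -0.0, -0.001]
force: [-3.5, 2.8, -0.1]
finger_gap: 0.218
gripper_force: 115.3
```

```bash
cat >> h.py <<'E'
def chips(tag):
    s=manip.sense();c=manip.camera_info("wrist");w=manip.snapshot("wrist");t=manip.snapshot("top")
    np.savez("wl",K=c["K"],T=c["camera_from_world"]);cv2.imwrite(f"pics/{tag}w.png",w);cv2.imwrite(f"pics/{tag}t.png",t)
    print(s["t"],s["tcp_pos"].round(4),s["force"].round(1))
    for n,im in(("w",w),("t",t)):
        m=cv2.inRange(cv2.cvtColor(im,cv2.COLOR_BGR2HSV),(0,0,190),(180,60,255))
        k,l,st,ce=cv2.connectedComponentsWithStats(m)
        for i in range(1,k):
            if st[i,4]<12: continue
            p=(wz(*ce[i],.12,"wl.npz") if n=="w" else onz(*ce[i],.12));d=p[:2]-[.62,.1425]
            if np.hypot(*d)<.14:print(n,st[i,4],ce[i].round(),"r%.0f th%.0f"%(1e3*np.hypot(*d),(np.degrees(np.arctan2(d[1],d[0]))-68.7)%360))
E
python3 -c "
from h import *
chips('a')"
```

```text
14.95 [0.6015 0.0975 0.2422] [-3.5  2.8 -0.1]
w 27 [201.  37.] r111 th56
w 216 [169.  74.] r109 th78
w 89 [183.  69.] r101 th72
w 1145 [393.  96.] r110 th316
w 105 [378.  69.] r109 th330
w 271 [334.  88.] r66 th338
w 14 [363.  66.] r99 th335
w 1138 [301.  90.] r48 th360
w 2712 [321. 165.] r41 th265
w 104 [168. 121.] r95 th99
w 27 [155. 136.] r106 th107
w 551 [285. 153.] r10 th237
w 32 [342. 203.] r79 th249
w 366 [222. 216.] r82 th165
w 138 [197. 211.] r94 th151
w 48 [198. 242.] r117 th163
w 21 [211. 236.] r104 th166
w 21 [286. 231.] r80 th207
w 19 [207. 251.] r120 th169
t 336 [239. 109.] r113 th316
t 36 [225. 116.] r112 th332
t 163 [220. 129.] r102 th346
t 74 [237. 134.] r68 th334
t 273 [240. 147.] r46 th353
t 25 [238. 179.] r60 th69
t 27 [242. 218.] r126 th99
```

Request:
servo_tool --rows '[[[0,0,0,-0.0014,0.0042,0,-1],[0,0,0,-0.001,0.0042,0,-1],[0,0,0,-0.0007,0.0043,0,-1],[0,0,0,-0.0003,0.0044,0,-1]]]'

```text
t: 15.38
tcp_pos: [0.6194, 0.094, 0.2425]
tool_rot: [0.707, 0.708, -0.0, 0.001]
force: [-1.0, 0.1, -1.3]
finger_gap: 0.221
gripper_force: 115.3
```

Request:
servo_tool --rows '[[[0,0,0,0.0001,0.0043,0,-1],[0,0,0,0.0005,0.0044,0,-1],[0,0,0,0.0008,0.0042,0,-1],[0,0,0,0.0012,0.0042,0,-1]]]'

```text
t: 15.72
tcp_pos: [0.6364, 0.097, 0.2424]
tool_rot: [0.707, 0.708, 0.0, 0.0]
force: [-0.4, 0.3, -1.0]
finger_gap: 0.22
gripper_force: 115.2
```

Request:
servo_tool --rows '[[[0,0,0,0.0016,0.0041,0,-1],[0,0,0,0.0019,0.0039,0,-1],[0,0,0,0.0023,0.0037,0,-1],[0,0,0,0.0026,0.0036,0,-1]]]'

```text
t: 16.05
tcp_pos: [0.6512, 0.1056, 0.2423]
tool_rot: [0.707, 0.708, -0.0, -0.0]
force: [-1.0, -0.4, -0.5]
finger_gap: 0.217
gripper_force: 115.4
```

Request:
servo_tool --rows '[[[0,0,0,0.0029,0.0032,0,-1],[0,0,0,0.0031,0.0031,0,-1],[0,0,0,0.0034,0.0027,0,-1],[0,0,0,0.0036,0.0024,0,-1],[0,0,0,0.0038,0.0021,0,-1],[0,0,0,0.004,0.0018,0,-1],[0,0,0,0.0042,0.0014,0,-1],[0,0,0,0.0042,0.001,0,-1]]]'

```text
t: 16.72
tcp_pos: [0.669, 0.1352, 0.2424]
tool_rot: [0.707, 0.708, 0.0, 0.0]
force: [-0.4, -0.2, -0.9]
finger_gap: 0.22
gripper_force: 115.2
```

```bash
python3 -c "
from h import *
chips('b')"
```

```text
16.7167 [0.669  0.1352 0.2424] [-0.4 -0.2 -0.9]
w 743 [211.  67.] r102 th14
w 50 [148.  70.] r111 th44
w 3421 [163. 149.] r47 th64
w 201 [282.  96.] r104 th339
w 1685 [327. 120.] r123 th319
w 222 [293. 110.] r103 th331
w 254 [111. 159.] r88 th93
w 868 [256. 170.] r51 th308
w 240 [276. 187.] r66 th291
w 39 [310. 169.] r96 th301
w 598 [196. 199.] r12 th183
w 241 [207. 218.] r30 th211
w 14 [283. 276.] r119 th241
t 84 [207. 148.] r107 th12
```

```bash
python3 -c "
import cv2,numpy as np
a=cv2.imread('pics/aw.png')[40:280,150:410];b=cv2.imread('pics/bw.png')[30:270,90:350]
cv2.imwrite('pics/ab.png',np.hstack([cv2.resize(a,(390,540)),cv2.resize(b,(400,540))]))"
```

```text
(no output)
```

View pics/ab.png

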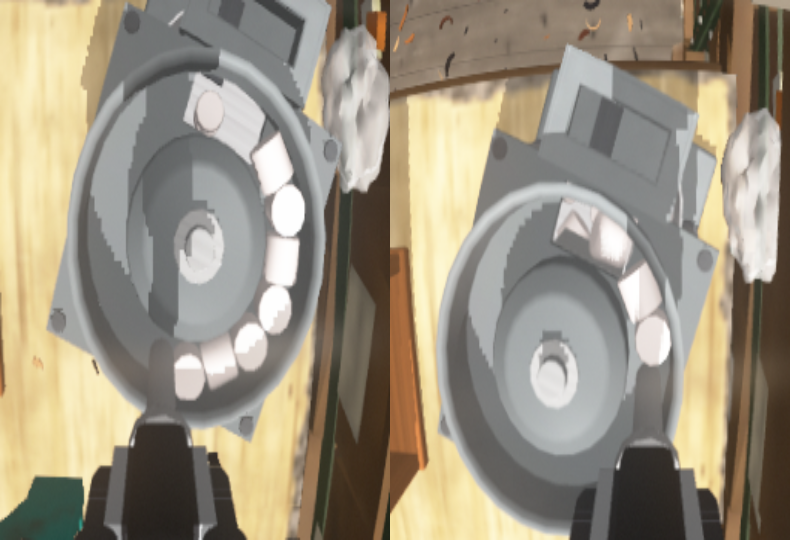

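The left view shows the gate open and the chips pushed into one pile. The right view shows two chips left ahead of the rod, at (641,292) and (653,340), and the others in or below the port. I'll keep sweeping.

Request:
servo_tool --rows '[[[0,0,0,0.0043,0.0007,0,-1],[0,0,0,0.0044,0.0003,0,-1],[0,0,0,0.0043,-0.0001,0,-1],[0,0,0,0.0044,-0.0005,0,-1],[0,0,0,0.0042,-0.0008,0,-1],[0,0,0,0.0042,-0.0012,0,-1],[0,0,0,0.0041,-0.0016,0,-1],[0,0,0,0.0039,-0.0019,0,-1]]]'

```text
t: 17.48
tcp_pos: [0.6634, 0.1691, 0.2424]
tool_rot: [0.707, 0.708, 0.0, -0.0]
force: [-0.4, 0.6, -1.4]
finger_gap: 0.22
gripper_force: 115.2
```

Request:
servo_tool --rows '[[[0,0,0,0.0037,-0.0023,0,-1],[0,0,0,0.0036,-0.0026,0,-1],[0,0,0,0.0032,-0.0029,0,-1],[0,0,0,0,0,0,-1],[0,0,0,0,0,0,-1]]]'

```text
t: 17.9
tcp_pos: [0.6555, 0.1792, 0.2425]
tool_rot: [0.707, 0.708, -0.0, 0.0]
force: [0.7, 0.3, -1.5]
finger_gap: 0.221
gripper_force: 115.2
```

```bash
python3 -c "
from h import *
chips('c')
w=cv2.imread('pics/cw.png');print(proj(np.array([.62,.1425,.12])))
"
```

```text
17.9 [0.6555 0.1792 0.2425] [ 0.7  0.3 -1.5]
w 57 [159. 103.] r126 th43
w 759 [226. 122.] r100 th15
w 1587 [140. 149.] r103 th61
w 1018 [290. 146.] r102 th342
w 22 [322. 127.] r132 th338
w 1812 [340. 160.] r128 th323
w 15 [165. 148.] r89 th50
w 250 [123. 189.] r98 th86
w 112 [150. 178.] r78 th70
w 772 [184. 196.] r45 th60
w 25 [255. 187.] r55 th343
w 221 [285. 216.] r63 th307
w 20 [318. 204.] r96 th308
w 193 [208. 246.] r17 th168
w 13 [223. 236.] r6 th255
w 72 [123. 289.] r131 th144
w 50 [238. 325.] r115 th209
t 242 [311. 148.] r106 th216
t 23 [307. 166.] r97 th195
t 25 [320. 165.] r123 th197
[258.99062703 158.09255549]
```

Request:
servo_tool --rows '[[[0,0,0,0.0031,-0.0031,0,-1],[0,0,0,0.0027,-0.0034,0,-1],[0,0,0,0.0024,-0.0036,0,-1],[0,0,0,0.0021,-0.0038,0,-1],[0,0,0,0.0018,-0.004,0,-1],[0,0,0,0,0,0,-1],[0,0,0,0,0,0,-1]]]'

```text
t: 18.58
tcp_pos: [0.6375, 0.1913, 0.2425]
tool_rot: [0.706, 0.708, 0.0, 0.0]
force: [0.4, 0.2, -0.8]
finger_gap: 0.219
gripper_force: 115.2
```

Request:
servo_tool --rows '[[[0,0,0,0,0,-0.03,-1],[0,0,0,0,0,-0.03,-1],[0,0,0,-0.03,-0.015,-0.01,-1],[0,0,0,-0.03,-0.015,0,-1],[0,0,0,-0.03,-0.025,0,-1],[0,0,0,0,-0.03,0,-1],[0,0,0,0,0,0,-1]]]'

```text
t: 19.17
tcp_pos: [0.5464, 0.0998, 0.3117]
tool_rot: [0.708, 0.707, -0.003, -0.003]
force: [-0.5, 0.7, -1.9]
finger_gap: 0.221
gripper_force: 115.8
```

Run:
```python
from h import *
chips('d')
# wrist brightness around trough: per angle, at floor+? radius 44,50,56
g=cv2.imread("pics/dw.png");d=np.load("wl.npz");K,T=d["K"],d["T"]
for th in range(0,360,10):
    r=[]
    for R in(44,50,56):
        a=np.radians(68.7+th);p=T[:3,:3]@np.array([.6205+R/1e3*np.cos(a),.1427+R/1e3*np.sin(a),.12])+T[:3,3]
        n=np.hypot(p[0],p[1]);t=np.arctan2(n,p[2]);u=K[0,2]+K[0,0]*t*p[0]/n;v=K[1,2]+K[0,0]*t*p[1]/n
        r.append(int(g[int(round(v)),int(round(u))].mean()) if 0<=u<511 and 0<=v<383 else -1)
    print(th,r,end='; ')
```

```text
19.1667 [0.5464 0.0998 0.3117] [-0.5  0.7 -1.9]
w 80 [223.  74.] r128 th80
w 638 [408. 102.] r107 th316
w 48 [396.  79.] r107 th332
w 54 [357.  84.] r69 th353
w 481 [340.  95.] r49 th4
w 360 [333. 143.] r11 th254
w 65 [305. 197.] r71 th185
w 55 [276. 214.] r103 th171
t 213 [236. 109.] r116 th318
t 31 [225. 116.] r112 th332
t 217 [214. 138.] r100 th360
t 86 [232. 148.] r58 th3
t 168 [237. 151.] r47 th5
t 16 [320. 166.] r123 th197
t 150 [315. 177.] r119 th185
0 [198, 206, 213]; 10 [223, 153, 208]; 20 [220, 208, 210]; 30 [116, 116, 115]; 40 [115, 116, 146]; 50 [114, 115, 162]; 60 [114, 150, 162]; 70 [113, 161, 162]; 80 [147, 161, 162]; 90 [160, 160, 162]; 100 [161, 161, 161]; 110 [160, 160, 113]; 120 [160, 113, 113]; 130 [124, 113, 112]; 140 [113, 111, 113]; 150 [112, 111, 113]; 160 [112, 112, 113]; 170 [112, 112, 112]; 180 [110, 113, 113]; 190 [112, 113, 117]; 200 [112, 113, 116]; 210 [112, 114, 116]; 220 [115, 114, 115]; 230 [115, 112, 113]; 240 [133, 112, 112]; 250 [124, 112, 112]; 260 [141, 114, 112]; 270 [127, 114, 113]; 280 [151, 113, 113]; 290 [156, 159, 114]; 300 [159, 162, 163]; 310 [163, 163, 164]; 320 [163, 165, 165]; 330 [113, 165, 164]; 340 [142, 209, 121]; 350 [176, 209, 207];
```

The trough is clear all round and white only shows through the port. I'll probe down the port with the rod to check that the heap lies low.

Request:
servo_tool --rows '[[[0,0,0,0.0304,0.0304,0,-1],[0,0,0,0.0304,0.0304,0,-1],[0,0,0,0.0304,0.0304,0,-1],[0,0,0,0,0,0,-1],[0,0,0,0,0,0,-1]]]'

```text
t: 19.68
tcp_pos: [0.6434, 0.1916, 0.3112]
tool_rot: [0.706, 0.709, 0.0, 0.0]
force: [-0.9, 0.1, -1.6]
finger_gap: 0.217
gripper_force: 115.7
```

Request:
servo_tool --rows '[[[0,0,0,0,0,0.03,-1],[0,0,0,0,0,0.03,-1],[0,0,0,0,0,0.01,-1],[0,0,0,0,0,0,-1],[0,0,0,0,0,0,-1]]]'

```text
t: 20.1
tcp_pos: [0.6414, 0.1891, 0.2426]
tool_rot: [0.707, 0.707, -0.0, -0.0]
force: [-0.0, -0.7, -0.7]
finger_gap: 0.221
gripper_force: 116.1
```

Request:
servo_tool --rows '[[[0,0,0,0.002,-0.0037,0.004,-1],[0,0,0,0,0,0.004,-1],[0,0,0,0,0,0.004,-1],[0,0,0,0,0,0.004,-1],[0,0,0,0,0,0,-1]]]'

```text
t: 20.52
tcp_pos: [0.6371, 0.1914, 0.2259]
tool_rot: [0.707, 0.708, -0.0, -0.0]
force: [-0.2, -0.3, -2.1]
finger_gap: 0.22
gripper_force: 116.1
```

Request:
servo_tool --rows '[[[0,0,0,0,0,0.004,-1],[0,0,0,0,0,0.004,-1],[0,0,0,0,0,0.004,-1],[0,0,0,0,0,0.003,-1],[0,0,0,0,0,0,-1]]]'

```text
t: 20.93
tcp_pos: [0.637, 0.1913, 0.2102]
tool_rot: [0.707, 0.708, -0.001, -0.001]
force: [0.1, -0.3, -1.2]
finger_gap: 0.219
gripper_force: 116.1
```

Request:
servo_tool --rows '[[[0,0,0,-0.0018,0.0046,0,-1],[0,0,0,-0.0018,0.0047,0,-1],[0,0,0,0,0,0,-1]]]'

```text
t: 21.18
tcp_pos: [0.6485, 0.1873, 0.2118]
tool_rot: [0.707, 0.707, 0.001, 0.001]
force: [0.2, -0.7, -0.2]
finger_gap: 0.221
gripper_force: 116.1
```

Request:
servo_tool --rows '[[[0,0,0,0.0018,-0.0047,0,-1],[0,0,0,0.0018,-0.0047,0,-1],[0,0,0,0.0018,-0.0047,0,-1],[0,0,0,0.0018,-0.0047,0,-1],[0,0,0,0,0,0,-1]]]'

```text
t: 21.6
tcp_pos: [0.6263, 0.1958, 0.2115]
tool_rot: [0.706, 0.708, -0.001, -0.001]
force: [0.7, 0.5, -1.2]
finger_gap: 0.219
gripper_force: 116.1
```

Request:
servo_tool --rows '[[[0,0,0,-0.0018,0.0047,0,-1],[0,0,0,-0.0018,0.0046,0.004,-1],[0,0,0,0,0,0.004,-1],[0,0,0,0,0,0,-1]]]'

```text
t: 21.93
tcp_pos: [0.6374, 0.191, 0.2021]
tool_rot: [0.707, 0.707, -0.001, -0.0]
force: [-0.1, 0.2, -1.5]
finger_gap: 0.22
gripper_force: 116.1
```

Request:
servo_tool --rows '[[[0,0,0,0,0,-0.03,-1],[0,0,0,0,0,-0.034,-1],[0,0,0,0,0,-0.034,-1],[0,0,0,0,0,-0.035,-1],[0,0,0,-0.0214,-0.0344,0,-1],[0,0,0,-0.0214,-0.0344,0,-1],[0,0,0,-0.0214,-0.0344,0,-1],[0,0,0,-0.0214,-0.0342,0,-1]]]'

```text
t: 22.6
tcp_pos: [0.4983, 0.1049, 0.3362]
tool_rot: [0.706, 0.708, -0.0, -0.0]
force: [1.0, -0.1, -1.2]
finger_gap: 0.216
gripper_force: 115.9
```

Request:
servo_tool --rows '[[[0,0,0,0,-0.0342,0,-1],[0,0,0,0,-0.0342,0,-1],[0,0,0,0,0,0,-1],[0,0,0,0,0,0,-1],[0,0,0,0,0,0,-1]]]'

```text
t: 23.02
tcp_pos: [0.4325, 0.1055, 0.337]
tool_rot: [0.707, 0.708, 0.001, 0.001]
force: [0.4, 1.0, -0.7]
finger_gap: 0.218
gripper_force: 116.3
```

Run:
```python
from h import *
s=manip.sense();print(s["t"],s["tcp_pos"],s["tool_rot"])
c=manip.camera_info("wrist");w=manip.snapshot("wrist");cv2.imwrite("pics/ew.png",w);np.savez("we",K=c["K"],T=c["camera_from_world"])
t=manip.snapshot("top");cv2.imwrite("pics/et.png",t)
b=cv2.cvtColor(w,cv2.COLOR_BGR2HSV)
m=cv2.inRange(b,(0,110,60),(14,255,255));ys,xs=np.nonzero(m);print(xs.min(),xs.max(),ys.min(),ys.max())
g=cv2.cvtColor(w,6)
print(g[110:240:3,250:266:5].T.tolist())
```

```text
23.0167 [0.43250224 0.1055103  0.3369551 ] [0.70671104 0.70750137 0.00079197 0.00082628]
1 511 0 380
[[88, 91, 91, 91, 91, 64, 62, 108, 120, 91, 96, 112, 137, 125, 126, 127, 127, 127, 120, 98, 79, 87, 109, 118, 108, 109, 97, 101, 99, 92, 92, 92, 90, 86, 83, 79, 79, 81, 80, 113, 39, 38, 38, 37], [85, 97, 97, 96, 64, 66, 84, 85, 87, 81, 80, 80, 82, 89, 88, 96, 97, 82, 89, 88, 89, 88, 72, 93, 96, 97, 96, 91, 90, 93, 95, 95, 93, 90, 87, 83, 84, 81, 84, 114, 39, 37, 37, 37], [89, 101, 100, 99, 63, 64, 80, 75, 84, 83, 87, 83, 80, 76, 87, 96, 97, 82, 95, 97, 95, 96, 69, 90, 95, 95, 96, 94, 94, 98, 98, 97, 96, 91, 90, 87, 87, 83, 97, 112, 38, 38, 35, 37], [80, 95, 96, 96, 96, 65, 92, 98, 83, 87, 84, 82, 76, 87, 95, 95, 94, 94, 81, 92, 80, 73, 89, 94, 94, 94, 95, 97, 99, 101, 99, 99, 95, 93, 89, 88, 87, 86, 84, 116, 38, 38, 37, 34]]
```

Request:
servo_tool --rows '[[[0,0,0,0,-0.001,0.03,-1],[0,0,0,0,0,0.03,-1],[0,0,0,0,0,0.03,-1],[0,0,0,0,0,0,-1],[0,0,0,0,0,0,-1]]]'

```text
t: 23.53
tcp_pos: [0.4308, 0.1056, 0.2454]
tool_rot: [0.707, 0.708, -0.001, -0.001]
force: [0.2, -0.1, -0.9]
finger_gap: 0.216
gripper_force: 115.9
```

Run:
```python
from h import *
print("old tip",wz(256.5,176,.21,"we.npz")-[0,.0045,0])
s=manip.sense();print(s["tcp_pos"],s["tool_rot"])
c=manip.camera_info("wrist");w=manip.snapshot("wrist");cv2.imwrite("pics/fw.png",w);np.savez("wf",K=c["K"],T=c["camera_from_world"])
g=cv2.cvtColor(w,cv2.COLOR_BGR2HSV)
# dark/bright transitions along the column through the rod and the row through the hole
for x in (252,257,262):print(x,[(y,*g[y,x]) for y in range(120,200,3)])
```

```text
old tip [0.433301   0.11647449 0.21      ]
[0.43081111 0.10558994 0.24536789] [ 0.7066618   0.70754889 -0.00133169 -0.00137667]
252 [(120, np.uint8(13), np.uint8(161), np.uint8(119)), (123, np.uint8(13), np.uint8(159), np.uint8(119)), (126, np.uint8(13), np.uint8(161), np.uint8(119)), (129, np.uint8(13), np.uint8(162), np.uint8(118)), (132, np.uint8(14), np.uint8(156), np.uint8(95)), (135, np.uint8(14), np.uint8(151), np.uint8(71)), (138, np.uint8(14), np.uint8(149), np.uint8(72)), (141, np.uint8(16), np.uint8(161), np.uint8(73)), (144, np.uint8(15), np.uint8(149), np.uint8(87)), (147, np.uint8(15), np.uint8(162), np.uint8(121)), (150, np.uint8(15), np.uint8(162), np.uint8(112)), (153, np.uint8(15), np.uint8(157), np.uint8(99)), (156, np.uint8(14), np.uint8(158), np.uint8(89)), (159, np.uint8(14), np.uint8(153), np.uint8(90)), (162, np.uint8(14), np.uint8(160), np.uint8(89)), (165, np.uint8(15), np.uint8(158), np.uint8(89)), (168, np.uint8(15), np.uint8(159), np.uint8(104)), (171, np.uint8(15), np.uint8(163), np.uint8(119)), (174, np.uint8(14), np.uint8(161), np.uint8(111)), (177, np
[... 2436 characters left out ...]
uint8(15), np.uint8(167), np.uint8(116)), (162, np.uint8(15), np.uint8(172), np.uint8(114)), (165, np.uint8(15), np.uint8(171), np.uint8(116)), (168, np.uint8(15), np.uint8(168), np.uint8(117)), (171, np.uint8(15), np.uint8(161), np.uint8(111)), (174, np.uint8(14), np.uint8(161), np.uint8(100)), (177, np.uint8(13), np.uint8(155), np.uint8(110)), (180, np.uint8(13), np.uint8(168), np.uint8(120)), (183, np.uint8(13), np.uint8(163), np.uint8(125)), (186, np.uint8(12), np.uint8(158), np.uint8(124)), (189, np.uint8(13), np.uint8(158), np.uint8(126)), (192, np.uint8(13), np.uint8(92), np.uint8(105)), (195, np.uint8(14), np.uint8(54), np.uint8(99)), (198, np.uint8(14), np.uint8(60), np.uint8(102))]
```

Request:
servo_tool --rows '[[[0,0,0,0,0,0.005,-1],[0,0,0,0,0,0.005,-1],[0,0,0,0,0,0.005,-1],[0,0,0,0,0,0.003,-1],[0,0,0,0,0,0,-1]]]'

```text
t: 24.0
tcp_pos: [0.4304, 0.1056, 0.2282]
tool_rot: [0.707, 0.708, -0.0, -0.0]
force: [0.1, -0.3, -0.1]
finger_gap: 0.218
gripper_force: 115.9
```

Request:
servo_tool --rows '[[[0,0,0,0,0,0.004,-1],[0,0,0,0,0,0.004,-1],[0,0,0,0,0,0,-1]]]'

```text
t: 24.25
tcp_pos: [0.4305, 0.1056, 0.2198]
tool_rot: [0.707, 0.708, -0.0, -0.0]
force: [-0.0, 0.2, -1.8]
finger_gap: 0.221
gripper_force: 115.9
```

Request:
servo_tool --rows '[[[0,0,0,-0.0003,0.0007,0.012,-1],[0,0,0,0,0,0.012,-1],[0,0,0,0,0,0.012,-1],[0,0,0,0,0,0.012,-1],[0,0,0,0,0,0.01,-1],[0,0,0,0,0,0.004,-1],[0,0,0,0,0,0,-1]]]'

```text
t: 24.83
tcp_pos: [0.431, 0.1053, 0.1577]
tool_rot: [0.707, 0.708, -0.001, -0.001]
force: [-0.6, 0.5, -0.7]
finger_gap: 0.217
gripper_force: 116.2
```

Request:
servo_tool --rows '[[[0,0,0,0,0,0.002,-1],[0,0,0,0,0,0.001,-1],[0,0,0,0,0,0,-1]]]'

```text
t: 25.08
tcp_pos: [0.4315, 0.1053, 0.1557]
tool_rot: [0.707, 0.708, 0.0, 0.0]
force: [0.2, -0.8, -0.9]
finger_gap: 0.217
gripper_force: 116.2
```

Request:
servo_tool --rows '[[[0,0,0,0,0,0.001,-1],[0,0,0,0,0,0.001,-1],[0,0,0,0,0,0,-1],[0,0,0,0,0,0,-1]]]'

```text
t: 25.42
tcp_pos: [0.4314, 0.1053, 0.1535]
tool_rot: [0.707, 0.708, 0.0, 0.0]
force: [0.3, -0.7, -0.3]
finger_gap: 0.216
gripper_force: 116.2
```

Request:
servo_tool --rows '[[[0,0,0,0,0,0,-0.45],[0,0,0,0,0,0,-0.3],[0,0,0,0,0,0,0],[0,0,0,0,0,0,0.2],[0,0,0,0,0,0,0.2],[0,0,0,0,0,0,0.2],[0,0,0,0,0,0,0.2],[0,0,0,0,0,0,0.2]]]'

```text
t: 26.08
tcp_pos: [0.4313, 0.1053, 0.1534]
tool_rot: [0.707, 0.708, -0.0, 0.0]
force: [0.3, -0.6, -0.3]
finger_gap: 0.6
gripper_force: 0.0
```

Request:
servo_tool --rows '[[[0,0,0,0,0,-0.02,0.2],[0,0,0,0,0,-0.03,0.2],[0,0,0,0,0,-0.04,0.2],[0,0,0,0,0,-0.04,0.2],[0,0,0,0.03,-0.02,0,0.2],[0,0,0,0.04,0,0,0.2],[0,0,0,0.04,0,0,0.2],[0,0,0,0.04,0,0,0.2]]]'

```text
t: 26.75
tcp_pos: [0.4107, 0.2566, 0.2841]
tool_rot: [0.707, 0.707, 0.001, 0.0]
force: [1.0, -0.8, 0.0]
finger_gap: 0.601
gripper_force: 0.0
```

Request:
servo_tool --rows '[[[0,0,0,0.04,0,0,0.2],[0,0,0,0.04,0,0,0.2],[0,0,0,0.04,0,0,0.2],[0,0,0,0,0,0,0.2],[0,0,0,0,0,0,0.2]]]'

```text
t: 27.17
tcp_pos: [0.4103, 0.3769, 0.2829]
tool_rot: [0.705, 0.709, -0.0, 0.0]
force: [0.5, -0.9, -0.4]
finger_gap: 0.601
gripper_force: 0.0
```

Run:
```python
from h import *
s=manip.sense();print(s["t"],s["tcp_pos"],s["finger_gap"])
t=manip.snapshot("top");o=cv2.imread("pics/t.png");cv2.imwrite("pics/gt.png",t);a=manip.snapshot("scene");oa=cv2.imread("pics/s.png");cv2.imwrite("pics/gs.png",a)
for n,x,y,(r0,r1,c0,c1) in(("top",t,o,(230,280,225,325)),("scene",a,oa,(160,270,195,275))):
    m=[]
    for im in(x,y):
        k=cv2.inRange(cv2.cvtColor(im,cv2.COLOR_BGR2HSV),(0,0,0),(180,255,60))[r0:r1,c0:c1]
        q=max(cv2.findContours(k,0,1)[0],key=cv2.contourArea);m.append((cv2.boundingRect(q),cv2.contourArea(q)))
    print(n,m,cv2.absdiff(x,y)[r0:r1,c0:c1].max(2).__gt__(40).sum())
hsv=cv2.cvtColor(t,cv2.COLOR_BGR2HSV);m=cv2.inRange(hsv,(0,0,190),(180,60,255));m[:,:190]=0;m[:,340:]=0;m[:100]=0;m[300:]=0
n,l,st,ce=cv2.connectedComponentsWithStats(m)
print([(st[i,4],ce[i].round(0).tolist(),onz(*ce[i],.05).round(3)[:2].tolist()) for i in range(1,n) if st[i,4]>10])
```

```text
27.1667 [0.41027669 0.37692381 0.2828624 ] 0.6007976114384195
top [((45, 20, 3, 9), 3.5), ((44, 19, 12, 9), 11.0)] 88
scene [((8, 91, 49, 19), 567.0), ((8, 91, 49, 19), 563.0)] 192
[(np.int32(164), [245.0, 108.0], [0.754, 0.178]), (np.int32(48), [233.0, 112.0], [0.743, 0.203]), (np.int32(27), [234.0, 148.0], [0.66, 0.198]), (np.int32(25), [240.0, 145.0], [0.669, 0.184]), (np.int32(62), [237.0, 155.0], [0.645, 0.19]), (np.int32(105), [261.0, 155.0], [0.648, 0.138]), (np.int32(32), [304.0, 178.0], [0.601, 0.044]), (np.int32(63), [318.0, 196.0], [0.562, 0.013]), (np.int32(48), [303.0, 210.0], [0.532, 0.045]), (np.int32(39), [304.0, 218.0], [0.513, 0.042]), (np.int32(45), [221.0, 227.0], [0.487, 0.215]), (np.int32(247), [259.0, 290.0], [0.362, 0.129]), (np.int32(15), [334.0, 294.0], [0.36, -0.023])]
```

Run:
```python
from h import *
o=cv2.imread("pics/t.png");t=cv2.imread("pics/gt.png");m=cv2.inRange(cv2.cvtColor(o,cv2.COLOR_BGR2HSV),(0,0,190),(180,60,255))
for u,v in[(304,178),(318,196),(303,210),(304,218),(221,227)]:print((u,v),(m[v-4:v+5,u-5:u+6]>0).sum())
def match(a,b,r):
    y0,y1,x0,x1=r;R=cv2.matchTemplate(cv2.resize(b[y0-8:y1+8,x0-8:x1+8],None,fx=4,fy=4,interpolation=2),cv2.resize(a[y0:y1,x0:x1],None,fx=4,fy=4,interpolation=2),5);_,s,_,p=cv2.minMaxLoc(R);print(round(s,3),p[0]/4-8,p[1]/4-8)
match(o,t,(246,262,266,287))
match(cv2.imread("pics/s.png"),cv2.imread("pics/gs.png"),(184,216,225,246))
d=cv2.absdiff(o,t).max(2)>45;k,l,st,ce=cv2.connectedComponentsWithStats(d.astype(np.uint8))
print([(st[i,4],ce[i].round().tolist()) for i in range(1,k) if st[i,4]>25])
```

```text
(304, 178) 19
(318, 196) 36
(303, 210) 11
(304, 218) 9
(221, 227) 18
0.969 0.25 1.75
0.975 -0.75 0.25
[(np.int32(114), [254.0, 134.0]), (np.int32(82), [273.0, 138.0]), (np.int32(207), [237.0, 157.0]), (np.int32(78), [283.0, 149.0]), (np.int32(74), [283.0, 164.0]), (np.int32(236), [19.0, 193.0]), (np.int32(8316), [70.0, 284.0]), (np.int32(188), [254.0, 180.0]), (np.int32(81), [275.0, 177.0]), (np.int32(38), [81.0, 205.0]), (np.int32(161), [6.0, 229.0]), (np.int32(1023), [19.0, 260.0]), (np.int32(27), [276.0, 247.0]), (np.int32(41), [276.0, 259.0]), (np.int32(27), [59.0, 291.0]), (np.int32(273), [5.0, 355.0]), (np.int32(57), [114.0, 352.0]), (np.int32(155), [106.0, 374.0])]
```

```bash
python3 -c "
from station import manip
print(manip.sign_off())"
```

```text
the job is handed in; nothing more can be done
None
```

The job is handed in at about 27 s of 64 s: by the cameras and by feel, the gate is open, the media went down the port with none seen left in the trough or outside, and the rod is back in its hole, about 3 mm from where it hung; I did not see the pan's contents directly, and no verdict came back.

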